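# Check the tacked hub, then run the arm plate out over the riser and hold it

## Task

The hub has just been tacked onto the steel arm plate, so first check that it has cooled: take the infrared thermometer from its rubber mat, keep it pointed steadily at the hub from about 15 cm away for two seconds, and lay it back down on the mat. Then slide the plate out along the riser, hub end first and without lifting it off, until the white soapstone line across it is flush with the riser's outer edge along its whole width; the hub's underside is then clear for welding, but the plate would tip, so keep hold of it at the tail. Finish while still holding it like that, level on the riser, with the other tools and parts left where they are.

Things in the scene. Friction and masses are not known exactly. Their poses are not given: they have to be found in the camera images.
- riser_edge (a point): The riser: steel fixture riser fixed to the table, dark webs, bright flat top 230 x 120 mm, 100 mm above the table, no lips or guides. This point: middle of the top edge at its outer end, over which the plate is slid (faces roughly to the robot's right). x points outward along the riser, square to that edge; y along the edge; z up. The riser reaches 230 mm back from here.
- hub (a point): Middle of the hub, an upright steel tube (42 mm diameter, 36 mm high) fixed on top of the arm plate, its axis 25 mm from the plate's outer end. x points outward along the plate (tail to hub), z up. The plate: loose dark steel flat on the riser, 240 x 50 x 6 mm, 0.7 to 0.95 kg in all, its hub end a little beyond the outer edge. Its weight centre is about 107 mm from the hub end.
- lug (a point): Middle of the upright steel lug on the plate's top near its tail, a good place to grip from above: 40 mm along the plate, 10 mm thick across it, 42 mm high (foot on the plate's top face, 21 mm below this point). On the centre line, 180 mm behind the hub's axis, 35 mm from the tail end. x along the plate outward, y across, z up.
- line_left (a point): End of the white soapstone line at the plate's left edge (looking outward), on its top face, 6 mm above the riser's top. The line is 3 mm wide, square across the plate, 140 mm from the hub end and 65 mm from the lug's middle towards the hub. Axes as for the lug.
- line_right (a point): The other end of the soapstone line, at the plate's right edge, 50 mm from the left end. Axes as for the lug. Sliding the plate takes some 5 to 15 N of push, under which an arm may stop a few mm short of where it was sent: look and correct.
- therm_grip (a point): Middle of the barrel of the light grey pistol-shaped infrared thermometer (0.15 to 0.26 kg), lying on its side on the mat; grip it here from above. x forward out of the lens, z up. Barrel 46 mm wide in y, 38 mm thick in z (this point 19 mm above the mat), from 67 mm behind to 58 mm ahead, then a lens tube of 35 mm diameter. Handle 95 mm long to -y, from 20 mm or more behind this point.
- therm_lens (a point): Centre of the front face of the thermometer's lens, 78 mm ahead of the barrel's middle along x; it measures straight along x. Axes as for the barrel.
- mat_top (a point): Middle of the top face of the black rubber mat fixed on the table, 200 by 180 mm along its x and y, 4 mm thick.
- spare_hub_mid (a point): Bystander: a spare steel hub tube, 42 mm diameter, 36 mm high, standing on the table; this is its middle.
- magnet_mid (a point): Bystander: an arrow-shaped welding magnet lying flat, three-sided, 90 mm a side, 17 mm thick; its middle.
- tube_mid (a point): Bystander: an offcut of 50 mm square steel tube, 160 mm long, lying; its middle.
- chip_hammer_mid (a point): Bystander: a chipping hammer lying flat, 250 mm long with a 145 mm head, 24 mm high; a point on its shank.
- soapstone_mid (a point): Bystander: a flat aluminium soapstone holder, 140 by 14 mm, 8 mm thick, lying; its middle.
- bolt_tin_mid (a point): Bystander: an open round tin of bolts, 84 mm diameter, 60 mm high; its middle.
Mind the look-alikes: they are no part of the job. Leave any red look-alike of the part that bears therm_grip alone.

How it is judged:
By the outcome, as a careful person would: the job done as asked, in the order asked, and still so for the second after the job is handed in, while the arm keeps its last pose, push and grip.
It also fails if it takes over 56 s, if anything falls off the work surface, if the arm or the gripper's body presses on something with over 40 N, if the wrist force passes 120 N, or if a joint passes its speed limit or range.

## Robot

A 6-joint arm with a two-finger parallel gripper is mounted at the origin on the work surface. World frame = base frame: x ahead of the robot, y to its left, z up, the work surface at z = 0. Lengths are in m, angles in rad, forces in N, time in s.
With the tool pointing down it reaches from about 0.4 to 0.925 m from the base axis. Payload 3.4 kg.
Tool frame: the origin (TCP) lies midway between the tips of the shut fingers; the grasp point (between the pads) lies 19 mm behind it; z points along the fingers, y is the direction in which the jaws open and shut (so a half turn about z gives the same grasp; the last joint's range is limited). The gripper opens to 85 mm and grips with 20 to 120 N. Pads are 22 mm wide; open, the fingers measure 114 mm over their backs; the gripper's body (76 mm by 85 mm) begins 54 mm behind the grasp point. The pads swing forward as they close: fully open they stand 13 mm farther back than shut.
Start: joints at [-1.218, 0.307, 1.506, -0, 1.328, -0.073], TCP at [0.237, -0.524, 0.231] pointing down, gripper open.
Joint ranges: [-3.12, 3.12], [-1.05, 2.28], [0.14, 2.33], [-1.42, 4.57], [0.1, 2.73], [-2.68, 2.68]. Speed limits (rad/s): [2.57, 2.57, 3.14, 3.14, 3.14, 3.14].

## Interface

Orientations are given as a unit quaternion [x, y, z, w].
In Python, from cell import arm gives the robot as it stands.
- The arm moves only by the tool apply_moves, never from a script. Its argument "series" is a list of rows, each a list of 3 entries, a list of its own where there are three numbers: the shift along the world's x, y, z in m, then the turn, a rotation vector about the world's x, y, z in degrees, then the gripper command: -1 is fully open, 1 is shut, values between are in proportion. In form: [[[tx, ty, tz], [wx, wy, wz], jaw], ...]. A call has 1 to 20 rows; each row shifts and turns the commanded pose from where the row before left it; what a row does not reach is not made up. A row lasts 1/12 s, in which the tool goes at most 41.7 mm and 7.16 degrees, less where a joint would pass 70% of its speed; a pose out of reach is approached as far as the arm can. A call is refused whole if a number of a shift passes 0.0417 or a number of a turn 7.16, either way. A call with a gripper value outside its range is refused whole. The fingers move at their own pace and stop on an object; "squeeze" is the grip in N (left out, the last holds). Time passes only in rows, so rows that do not move let the fingers close. It gives the time, the measured TCP pose, the force and the opening at its end, in the units of the state.
- arm.read_state(): the state, without advancing time (a new reading comes with each control period).
- arm.capture(name): name is "side" or "top" or "wrist"; returns the picture (384x512x3 uint8, blue, green, red); there is no depth.
- arm.camera_info(name): a dict with "camera_matrix" (3x3 intrinsics, pixels), "R" (3x3) and "t" (3): a world point X has camera coordinates R X + t. Camera axes: x right, y down, z forward; pixel columns grow to the right and rows downward; lengths in m; the calibration is good to about 2 mm. A picture is of the moment at which its call begins: read the wrist's pose just before it. camera_info takes no time and is no camera call; for the wrist camera it gives the pose at the moment of the call.
- arm.sign_off(): hands the job in, once; it reports no verdict.
Trained networks look in the newest picture that a camera, given by its name, has taken for a name from the list of things; names that differ only in an ending like _2 or _b are one class to them, and where a whole thing is asked for, a point or a joint stands for the part that bears it (a point fixed in the world has none). Each returns a list of dicts, best first, with "p" (0 to 1); they miss things now and then, are a little off and sometimes report something else, mostly with a low value. They report only what shows in the picture. A call takes as long as a camera call. They do not tell look-alikes from the thing itself.
- arm.spot_in(camera, thing): "at" ([x, y, z] in m, in the coordinates of the camera as it stood for that picture, good to about 4 mm: the middle of the surface that is visible of it).
- arm.landmark_of(camera, thing): "at" ([x, y, z] in m, in the coordinates of the camera as it stood for that picture, good to about 4 mm: a listed point, or the origin of a listed thing).
The state is a dict: "time": time; "joints": joint angles; "qd": joint speeds; "joint_torque": joint torques, N m; "tcp_pos": TCP position; "eef_rot": TCP orientation; "contact_force": force on the tool from outside, world axes, zero at the start; "torque": the same for the moment, N m; "gripper_width": finger opening in m.
Only numpy, scipy, OpenCV 4.12 (cv2) and the standard library are available. Lean on these libraries where they do the work, as an engineer would, in place of code of your own. Each camera call takes 0.05 s, during which the arm holds its last target.

## Working session

There is one attempt and no reset: what is moved stays moved. The work goes in short steps, Python scripts to look and compute and a tool call to move; the robot and the scene stay as the last step left them, time stands still between calls to the robot, and variables do not carry over. Pictures are saved under pics/ and viewed, and the job is handed in when it is done.

Besides the shell and the picture viewer there is one more tool, called after "Request:" as name(argument=value, ...) on one line, values as JSON. apply_moves: Moves the arm, as the interface text tells. Its arguments: {"type":"object","properties":{"series":{"type":"array"},"squeeze":{"type":"number"}},"required":["series"]}

```bash
mkdir -p pics; ls; cat > h.py <<'E'
import numpy as np, cv2
from cell import arm
from scipy.spatial.transform import Rotation as R
def shot(cam,name):
    ci=arm.camera_info(cam); im=arm.capture(cam); cv2.imwrite(f'pics/{name}.png',im); return im,ci
def w(ci,p): return np.array(ci['R']).T@(np.array(p)-np.array(ci['t']))
def proj(ci,X):
    c=np.array(ci['R'])@np.array(X)+np.array(ci['t']); u=np.array(ci['camera_matrix'])@c; return u[:2]/u[2]
def ray(ci,uv,z):
    d=np.array(ci['R']).T@np.linalg.inv(np.array(ci['camera_matrix']))@np.array([uv[0],uv[1],1.]); o=-np.array(ci['R']).T@np.array(ci['t'])
    return o+d*(z-o[2])/d[2]
def st():
    s=arm.read_state(); print('t',round(s['time'],2),'tcp',np.round(s['tcp_pos'],4),'q',np.round(s['eef_rot'],4),'F',np.round(s['contact_force'],1),'w',round(s['gripper_width'],4),'j',np.round(s['joints'],3)); return s
E
python3 - <<'E'
from h import *
st()
for cam in ['top','side']:
    im,ci=shot(cam,cam+'0')
    for n in ['riser_edge','hub','lug','line_left','line_right','therm_grip','therm_lens','mat_top']:
        for r in arm.landmark_of(cam,n)[:3]: print(cam,n,round(r['p'],2),np.round(w(ci,r['at']),4),np.round(proj(ci,w(ci,r['at']))))
st()
E
```

```text
pics
t 0.0 tcp [ 0.2372 -0.523   0.2304] q [ 9.774e-01  2.113e-01 -2.000e-04 -1.000e-03] F [ 0.3  0.5 -0.1] w 0.0851 j [-1.218  0.308  1.508 -0.     1.328 -0.074]
top riser_edge 0.84 [0.5913 0.0202 0.1024] [255. 143.]
top hub 0.76 [ 0.5924 -0.0057  0.1206] [265. 141.]
top hub 0.43 [ 0.5156 -0.2831  0.0195] [360. 176.]
top lug 0.78 [0.5617 0.1668 0.1237] [200. 151.]
top line_left 0.74 [0.5994 0.1111 0.1034] [222. 139.]
top line_right 0.62 [0.5486 0.1011 0.1058] [225. 158.]
top therm_grip 0.67 [ 0.247  -0.4035  0.024 ] [405. 271.]
top therm_grip 0.67 [ 0.516  -0.2827  0.0257] [361. 175.]
top therm_grip 0.62 [ 0.5119 -0.3601  0.0248] [388. 177.]
top therm_lens 0.58 [ 0.5147 -0.2811  0.0212] [360. 176.]
top therm_lens 0.57 [ 0.3178 -0.4496  0.0223] [420. 245.]
side riser_edge 0.72 [0.5904 0.0264 0.1036] [219. 181.]
side riser_edge 0.7 [0.5913 0.4164 0.0268] [125. 267.]
side riser_edge 0.27 [ 0.5315 -0.1305  0.0188] [265. 184.]
side hub 0.77 [ 0.596  -0.0093  0.1264] [225. 170.]
side lug 0.92 [0.5658 0.1703 0.1296] [190. 202.]
side lug 0.65 [ 0.5966 -0.0052  0.125 ] [224. 170.]
side line_left 0.57 [0.595  0.112  0.1063] [199. 193.]
side line_right 0.63 [0.5501 0.099  0.1059] [212. 198.]
side therm_grip 0.92 [ 0.5077 -0.3605  0.0205] [310. 156.]
side therm_grip 0.8 [ 0.2503 -0.4098  0.0261] [377. 178.]
side therm_lens 0.79 [ 0.319  -0.4462  0.0161] [366. 167.]
side mat_top 0.58 [ 0.5226 -0.3535  0.0079] [305. 158.]
t 0.9 tcp [ 0.2375 -0.5237  0.2313] q [0.9774 0.2113 0.     0.    ] F [-0.5  0.1  1.3] w 0.0853 j [-1.218  0.307  1.506 -0.     1.328 -0.073]
```

View pics/top0.png

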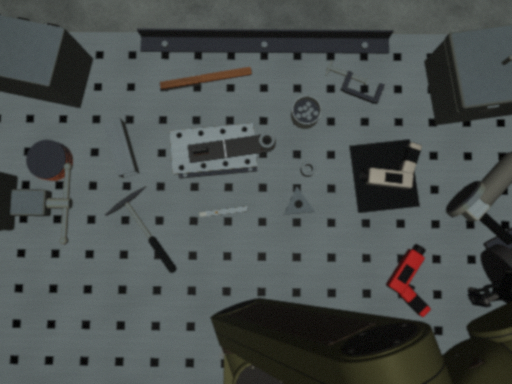

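View pics/side0.png

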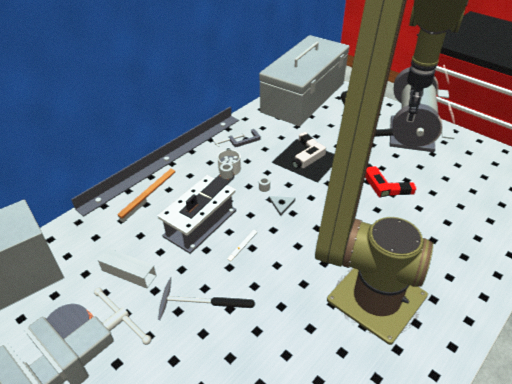

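```bash
python3 - <<'E'
from h import *
im=cv2.imread('pics/top0.png')
a=cv2.resize(im[125:225,335:435],None,fx=5,fy=5,interpolation=cv2.INTER_CUBIC)
cv2.imwrite('pics/c1.png',a)
a=cv2.resize(im[110:190,160:285],None,fx=6,fy=6,interpolation=cv2.INTER_CUBIC)
cv2.imwrite('pics/c2.png',a)
ci=arm.camera_info('top')
print(np.round(ci['camera_matrix'],1),np.round(-np.array(ci['R']).T@ci['t'],3))
ci=arm.camera_info('wrist');T=arm.read_state()
print(np.round(ci['camera_matrix'],1),np.round(-np.array(ci['R']).T@ci['t']-T['tcp_pos'],3),np.round(ci['R'],3))
print(R.from_quat(T['eef_rot']).as_matrix().round(3))
E
```

```text
[[441.6   0.  254.7]
 [  0.  441.6 190.6]
 [  0.    0.    1. ]] [0.341 0.002 1.287]
[[282.    0.  254.8]
 [  0.  282.  192. ]
 [  0.    0.    1. ]] [0.06  0.027 0.142] [[ 0.414 -0.91   0.   ]
 [-0.879 -0.4    0.26 ]
 [-0.236 -0.108 -0.966]]
[[ 0.911  0.413  0.   ]
 [ 0.413 -0.911 -0.   ]
 [-0.     0.    -1.   ]]
```

View pics/c1.png

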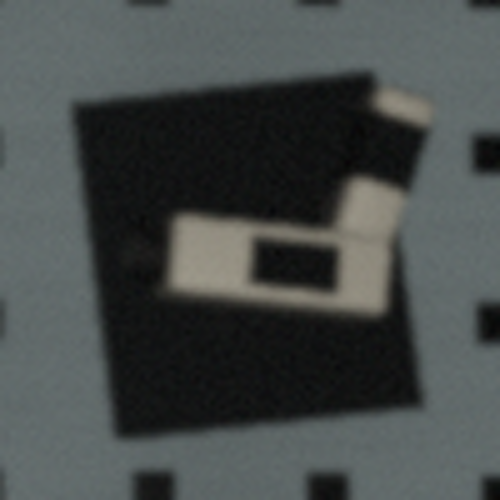

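View pics/c2.png

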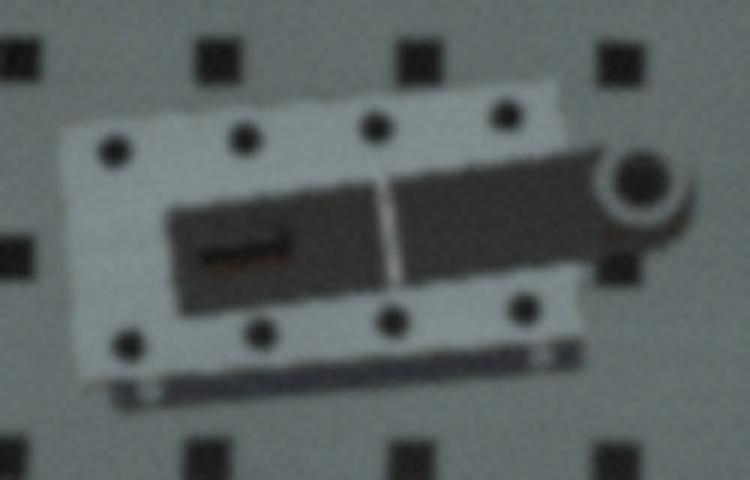

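Request:
apply_moves(series=[[[0.022,0.0135,0],[0,0,5],-1],[[0.022,0.0135,0],[0,0,5],-1],[[0.022,0.0135,0],[0,0,5],-1],[[0.022,0.0135,0],[0,0,5],-1],[[0.022,0.0135,0],[0,0,5],-1],[[0.022,0.0135,0],[0,0,5],-1],[[0.022,0.0135,0],[0,0,5],-1],[[0.022,0.0135,0],[0,0,5],-1],[[0.022,0.0135,0],[0,0,5],-1],[[0.022,0.0135,0],[0,0,5],-1],[[0.022,0.0135,-0.01],[0,0,5],-1],[[0.022,0.0135,-0.01],[0,0,5],-1],[[0,0,0],[0,0,0],-1]])

```text
time: 1.98
tcp_pos: [0.5045, -0.3584, 0.2093]
eef_rot: [0.739, 0.674, 0.001, -0.001]
contact_force: [-0.7, -0.4, 0.4]
gripper_width: 0.0853
```

```bash
python3 - <<'E'
from h import *
st()
for cam in ['wrist','top']:
    im,ci=shot(cam,cam+'1')
    for n in ['therm_grip','therm_lens','mat_top']:
        for r in arm.landmark_of(cam,n)[:3]: print(cam,n,round(r['p'],2),np.round(w(ci,r['at']),4),np.round(proj(ci,w(ci,r['at']))))
ci=arm.camera_info('top')
c=[(172,215),(390,240),(388,315),(165,290)]
P=[ray(ci,(x/5+335-.4,y/5+125-.4),0.042) for x,y in c]; print(np.round(P,4))
st()
E
```

```text
t 1.98 tcp [ 0.5045 -0.3584  0.2093] q [ 0.7386  0.6741  0.0012 -0.0011] F [-0.7 -0.4  0.4] w 0.0853 j [-0.688  0.385  1.442  0.003  1.317 -0.597]
wrist therm_grip 0.93 [ 0.5041 -0.3602  0.0245] [254. 175.]
wrist therm_grip 0.87 [ 0.252  -0.4068  0.0194] [ 59. 228.]
wrist therm_grip 0.73 [ 0.5162 -0.2834  0.0221] [259. 107.]
wrist therm_lens 0.71 [ 0.5134 -0.2825  0.021 ] [257. 106.]
wrist mat_top 0.65 [ 0.5163 -0.3557  0.0058] [264. 168.]
top therm_lens 0.74 [ 0.5163 -0.281   0.0223] [360. 175.]
top mat_top 0.69 [ 0.5148 -0.3522  0.0067] [383. 177.]
[[ 0.5355 -0.3027  0.042 ]
 [ 0.5226 -0.4255  0.042 ]
 [ 0.4799 -0.4234  0.042 ]
 [ 0.4926 -0.2982  0.042 ]]
t 2.38 tcp [ 0.5008 -0.3625  0.2119] q [ 7.414e-01  6.710e-01 -0.000e+00  4.000e-04] F [ 0.3 -0.1 -0.2] w 0.0856 j [-0.695  0.381  1.441 -0.     1.319 -0.595]
```

View pics/wrist1.png

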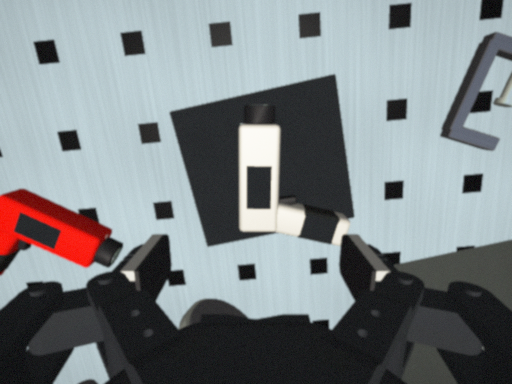

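Request:
apply_moves(series=[[[0.005,0.0035,-0.02],[0,0,0],-1],[[0,0,-0.025],[0,0,0],-1],[[0,0,-0.025],[0,0,0],-1],[[0,0,-0.025],[0,0,0],-1],[[0,0,-0.025],[0,0,0],-1],[[0,0,-0.025],[0,0,0],-1],[[0,0,-0.02],[0,0,0],-1],[[0,0,-0.02],[0,0,0],-1],[[0,0,-0.012],[0,0,0],-1],[[0,0,-0.007],[0,0,0],-1],[[0,0,0],[0,0,0],-1],[[0,0,0],[0,0,0],-1]])

```text
time: 3.38
tcp_pos: [0.5067, -0.3587, 0.0078]
eef_rot: [0.741, 0.672, 0.0, 0.0]
contact_force: [0.4, -0.4, 0.4]
gripper_width: 0.0853
```

```bash
python3 - <<'E'
from h import *
st()
shot('wrist','w2')
E
```

```text
t 3.38 tcp [ 0.5067 -0.3587  0.0078] q [7.410e-01 6.715e-01 0.000e+00 3.000e-04] F [ 0.4 -0.4  0.4] w 0.0853 j [-0.684  0.599  1.654 -0.     0.889 -0.586]
```

View pics/w2.png

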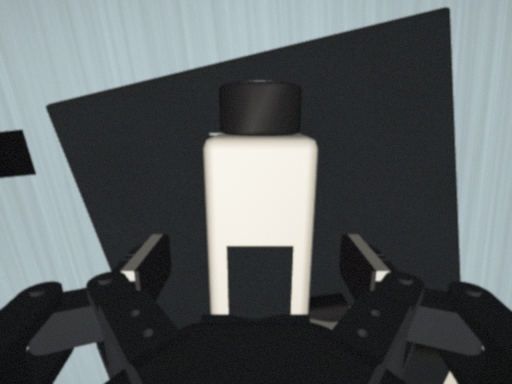

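Request:
apply_moves(series=[[[0,0,0],[0,0,0],1],[[0,0,0],[0,0,0],1],[[0,0,0],[0,0,0],1],[[0,0,0],[0,0,0],1],[[0,0,0],[0,0,0],1],[[0,0,0],[0,0,0],1],[[0,0,0],[0,0,0],1],[[0,0,0],[0,0,0],1]], squeeze=70)

```text
time: 4.1
tcp_pos: [0.5074, -0.3587, 0.0085]
eef_rot: [0.741, 0.672, 0.0, 0.001]
contact_force: [0.1, 1.0, 5.6]
gripper_width: 0.0451
```

Request:
apply_moves(series=[[[0,0,0.006],[0,0,0],1],[[0,0,0.012],[0,0,0],1],[[0,0,0.015],[0,0,0],1],[[0.005,0.01,0.015],[0,0,0],1],[[0.01,0.018,0.015],[0,0,0],1],[[0.01,0.02,0.015],[0,0,0],1],[[0.01,0.02,0.012],[0,0,0],1],[[0.01,0.02,0.008],[0,0,0],1],[[0.01,0.015,0.003],[0,0,0],1],[[0.005,0.012,0],[0,0,0],1],[[0,0,0],[0,0,0],1],[[0,0,0],[0,0,0],1]])

```text
time: 5.1
tcp_pos: [0.5659, -0.2426, 0.1081]
eef_rot: [0.74, 0.672, -0.001, -0.0]
contact_force: [-0.1, -0.3, -2.4]
gripper_width: 0.0452
```

```bash
python3 - <<'E'
from h import *
st()
for cam in ['wrist','top','side']:
    im,ci=shot(cam,cam+'3')
    for n in ['therm_grip','therm_lens','hub']:
        for r in arm.landmark_of(cam,n)[:3]: print(cam,n,round(r['p'],2),np.round(w(ci,r['at']),4),np.round(proj(ci,w(ci,r['at']))))
    if cam=='side': cv2.imwrite('pics/c3.png',cv2.resize(im[100:220,180:360],None,fx=4,fy=4,interpolation=cv2.INTER_CUBIC))
    if cam=='top': cv2.imwrite('pics/c4.png',cv2.resize(im[80:200,230:410],None,fx=4,fy=4,interpolation=cv2.INTER_CUBIC))
ci=arm.camera_info('top'); print(ray(ci,(266.5,140),.142))
E
```

```text
t 5.1 tcp [ 0.5659 -0.2426  0.1081] q [ 7.402e-01  6.723e-01 -5.000e-04 -4.000e-04] F [-0.1 -0.3 -2.4] w 0.0452 j [-4.730e-01  4.730e-01  1.574e+00 -1.000e-03  1.095e+00 -3.770e-01]
wrist therm_grip 0.81 [ 0.5587 -0.2416  0.1206] [240. 250.]
top therm_grip 0.83 [ 0.2472 -0.4052  0.0232] [405. 270.]
top therm_grip 0.59 [ 0.5654 -0.2459  0.1231] [355. 152.]
top therm_lens 0.83 [ 0.5727 -0.1664  0.1219] [325. 149.]
top hub 0.61 [ 0.5941 -0.0056  0.1228] [265. 140.]
side therm_grip 0.96 [ 0.2495 -0.4075  0.0246] [377. 179.]
side therm_grip 0.91 [ 0.5665 -0.2448  0.1187] [279. 142.]
side therm_lens 0.87 [ 0.319  -0.4466  0.0135] [365. 168.]
side therm_lens 0.63 [ 0.5773 -0.1656  0.1273] [261. 150.]
side hub 0.77 [ 0.596  -0.0078  0.1271] [225. 170.]
side hub 0.45 [0.5686 0.1707 0.1297] [189. 202.]
[ 0.59037075 -0.00994174  0.142     ]
```

View pics/c3.png

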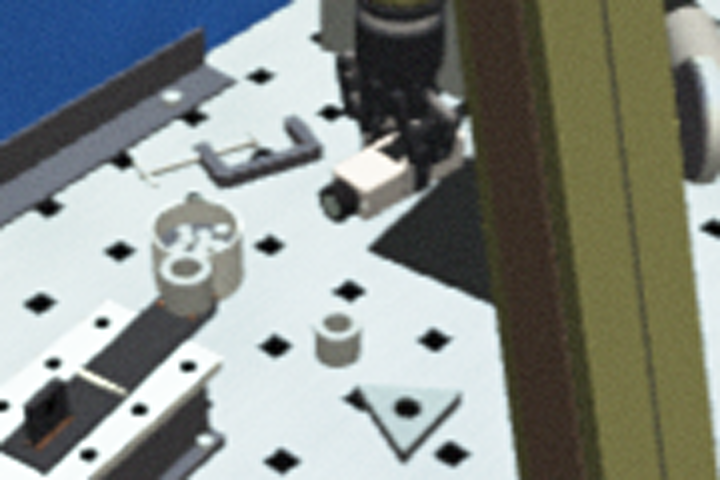

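View pics/wrist3.png

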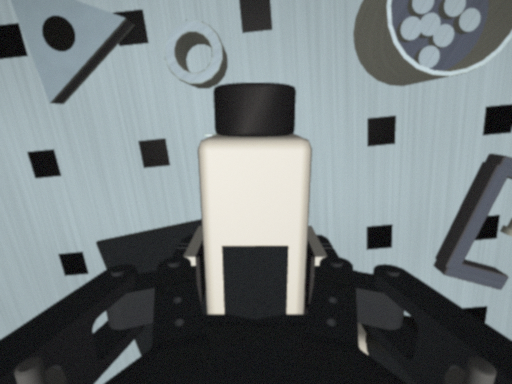

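View pics/c4.png

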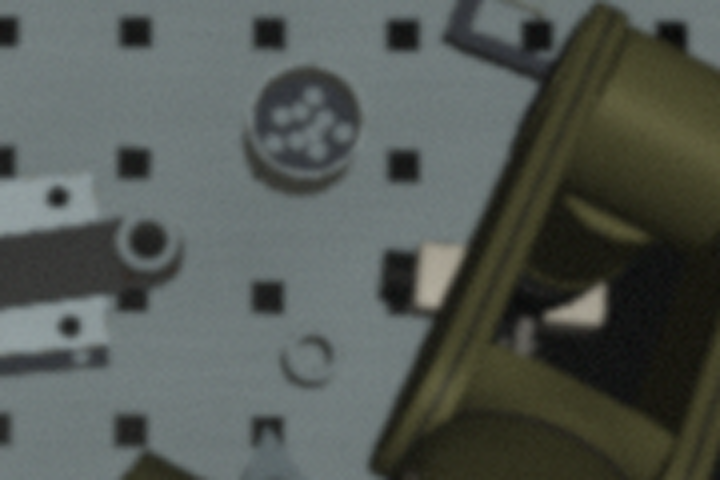

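Request:
apply_moves(series=[[[0.004,-0.003,0.001],[0,0,0],1],[[0,0,0],[0,0,0],1],[[0,0,0],[0,0,0],1],[[0,0,0],[0,0,0],1],[[0,0,0],[0,0,0],1],[[0,0,0],[0,0,0],1],[[0,0,0],[0,0,0],1],[[0,0,0],[0,0,0],1],[[0,0,0],[0,0,0],1],[[0,0,0],[0,0,0],1],[[0,0,0],[0,0,0],1],[[0,0,0],[0,0,0],1],[[0,0,0],[0,0,0],1],[[0,0,0],[0,0,0],1],[[0,0,0],[0,0,0],1],[[0,0,0],[0,0,0],1],[[0,0,0],[0,0,0],1],[[0,0,0],[0,0,0],1]])

```text
time: 7.2
tcp_pos: [0.5705, -0.2462, 0.1093]
eef_rot: [0.741, 0.672, 0.0, -0.0]
contact_force: [0.6, 0.2, -1.0]
gripper_width: 0.045
```

```bash
python3 - <<'E'
from h import *
st()
for cam in ['top','side']:
    im,ci=shot(cam,cam+'4')
    for n in ['therm_lens','hub']:
        for r in arm.landmark_of(cam,n)[:2]: print(cam,n,round(r['p'],2),np.round(w(ci,r['at']),4),np.round(proj(ci,w(ci,r['at']))))
E
```

```text
t 7.2 tcp [ 0.5705 -0.2462  0.1093] q [ 0.7409  0.6717  0.     -0.    ] F [ 0.6  0.2 -1. ] w 0.045 j [-0.475  0.478  1.561  0.     1.102 -0.378]
top therm_lens 0.81 [ 0.3158 -0.4498  0.0181] [420. 246.]
top therm_lens 0.59 [ 0.5756 -0.169   0.1227] [326. 148.]
top hub 0.93 [ 0.5911 -0.0072  0.1268] [265. 141.]
top hub 0.7 [0.5913 0.0236 0.1012] [254. 143.]
side therm_lens 0.69 [ 0.5785 -0.1694  0.1269] [262. 149.]
side therm_lens 0.59 [ 0.3182 -0.4463  0.0166] [366. 167.]
side hub 0.9 [ 0.5957 -0.0072  0.1311] [225. 169.]
side hub 0.4 [0.5669 0.1724 0.1303] [189. 202.]
```

Request:
apply_moves(series=[[[0,0,0],[0,0,0],1],[[0,0,0],[0,0,0],1],[[0,0,0],[0,0,0],1],[[0,0,0],[0,0,0],1],[[0,0,0],[0,0,0],1],[[0,0,0],[0,0,0],1],[[0,0,0],[0,0,0],1],[[0,0,0],[0,0,0],1],[[0,0,0],[0,0,0],1],[[0,0,0],[0,0,0],1],[[0,0,0],[0,0,0],1],[[0,0,0],[0,0,0],1],[[0,0,0],[0,0,0],1],[[0,0,0],[0,0,0],1],[[0,0,0],[0,0,0],1],[[0,0,0],[0,0,0],1]])

```text
time: 8.83
tcp_pos: [0.5705, -0.2462, 0.1093]
eef_rot: [0.741, 0.672, -0.0, -0.0]
contact_force: [0.1, -0.2, -1.6]
gripper_width: 0.0451
```

Request:
apply_moves(series=[[[-0.005,-0.01,-0.003],[0,0,0],1],[[-0.01,-0.02,-0.008],[0,0,0],1],[[-0.013,-0.022,-0.012],[0,0,0],1],[[-0.013,-0.022,-0.013],[0,0,0],1],[[-0.012,-0.02,-0.014],[0,0,0],1],[[-0.007,-0.013,-0.014],[0,0,0],1],[[-0.003,-0.0055,-0.012],[0,0,0],1],[[0,0,-0.009],[0,0,0],1],[[0,0,-0.005],[0,0,0],1],[[0,0,-0.004],[0,0,0],1],[[0,0,-0.003],[0,0,0],1],[[0,0,-0.002],[0,0,0],1],[[0,0,0],[0,0,0],1],[[0,0,0],[0,0,0],1]])

```text
time: 10.0
tcp_pos: [0.5081, -0.3583, 0.0107]
eef_rot: [0.74, 0.672, 0.0, 0.0]
contact_force: [0.1, -0.3, -2.5]
gripper_width: 0.0445
```

Request:
apply_moves(series=[[[0,0,-0.001],[0,0,0],1],[[0,0,-0.001],[0,0,0],1],[[0,0,0],[0,0,0],1],[[0,0,0],[0,0,0],1]])

```text
time: 10.33
tcp_pos: [0.5078, -0.3588, 0.0086]
eef_rot: [0.741, 0.672, 0.0, 0.0]
contact_force: [0.7, 0.1, -0.6]
gripper_width: 0.0453
```

Request:
apply_moves(series=[[[0,0,-0.0007],[0,0,0],1],[[0,0,0],[0,0,0],1],[[0,0,0],[0,0,0],0.3],[[0,0,0],[0,0,0],-0.3],[[0,0,0],[0,0,0],-1],[[0,0,0],[0,0,0],-1],[[0,0,0],[0,0,0],-1],[[0,0,0],[0,0,0],-1],[[0,0,0],[0,0,0],-1],[[0,0,0],[0,0,0],-1]])

```text
time: 11.17
tcp_pos: [0.5075, -0.3587, 0.0075]
eef_rot: [0.741, 0.672, -0.0, -0.0]
contact_force: [-0.0, 0.6, 0.1]
gripper_width: 0.0855
```

Request:
apply_moves(series=[[[0,0,0.01],[0,0,0],-1],[[0,0,0.02],[0,0,0],-1],[[0,0,0.03],[0,0,0],-1],[[0,0,0.03],[0,0,0],-1],[[0,0,0.03],[0,0,0],-1],[[0,0,0.03],[0,0,0],-1],[[0,0,0.03],[0,0,0],-1],[[0,0,0.03],[0,0,0],-1],[[0,0,0.02],[0,0,0],-1],[[0,0,0],[0,0,0],-1]])

```text
time: 12.0
tcp_pos: [0.5098, -0.3606, 0.2444]
eef_rot: [0.741, 0.672, 0.001, 0.006]
contact_force: [0.9, -1.1, 0.8]
gripper_width: 0.0853
```

```bash
python3 - <<'E'
from h import *
st()
shot('wrist','w5')
E
```

```text
t 12.0 tcp [ 0.5098 -0.3606  0.2444] q [0.7408 0.6717 0.0008 0.0056] F [ 0.9 -1.1  0.8] w 0.0853 j [-0.683  0.361  1.389 -0.     1.381 -0.585]
```

View pics/w5.png

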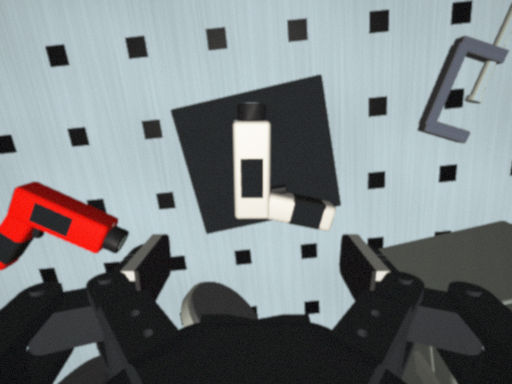

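Request:
apply_moves(series=[[[0.006,0.02,0.003],[0,0,1.2],-1],[[0.006,0.034,0.003],[0,0,1.2],-1],[[0.006,0.036,0.003],[0,0,1.2],-1],[[0.006,0.036,0.003],[0,0,1.2],-1],[[0.006,0.036,0.003],[0,0,1.2],-1],[[0.006,0.036,0.003],[0,0,1.2],-1],[[0.006,0.036,0.003],[0,0,1.2],-1],[[0.006,0.036,0.003],[0,0,1.2],-1],[[0.006,0.036,0.003],[0,0,1.2],-1],[[0.006,0.036,0],[0,0,1.2],-1],[[0.006,0.036,0],[0,0,1.2],-1],[[0.004,0.034,0],[0,0,1.2],-1],[[0,0.02,0],[0,0,1],-1],[[0,0,0],[0,0,0],-1],[[0,0,0],[0,0,0],-1],[[0,0,0],[0,0,0],-1]])

```text
time: 13.38
tcp_pos: [0.5767, 0.0728, 0.2636]
eef_rot: [0.644, 0.765, -0.001, -0.001]
contact_force: [-0.2, -0.6, -0.3]
gripper_width: 0.0854
```

```bash
python3 - <<'E'
from h import *
st()
for cam in ['wrist']:
    im,ci=shot(cam,cam+'6')
    np.savez('ci6.npz',R=ci['R'],t=ci['t'],K=ci['camera_matrix'])
    for n in ['riser_edge','lug','line_left','line_right','hub']:
        for r in arm.landmark_of(cam,n)[:2]: print(cam,n,round(r['p'],2),np.round(w(ci,r['at']),4),np.round(proj(ci,w(ci,r['at']))))
    cv2.imwrite('pics/c6.png',cv2.resize(im[:300,100:400],None,fx=2,fy=2,interpolation=cv2.INTER_CUBIC))
st()
E
```

```text
t 13.38 tcp [0.5767 0.0728 0.2636] q [ 6.441e-01  7.649e-01 -1.100e-03 -5.000e-04] F [-0.2 -0.6 -0.3] w 0.0854 j [ 5.300e-02  2.940e-01  1.441e+00 -1.000e-03  1.408e+00 -1.180e-01]
wrist lug 0.72 [0.5661 0.1635 0.1283] [261.  87.]
wrist line_left 0.93 [0.5954 0.1111 0.1037] [279. 146.]
wrist line_right 0.94 [0.548  0.1018 0.1034] [233. 147.]
wrist hub 0.87 [ 0.589  -0.0087  0.1243] [253. 255.]
t 13.68 tcp [0.5775 0.0723 0.2646] q [ 6.448e-01  7.644e-01 -1.000e-04  0.000e+00] F [ 0.  -0.7  0.5] w 0.0849 j [ 0.052  0.294  1.44  -0.     1.408 -0.117]
```

View pics/wrist6.png

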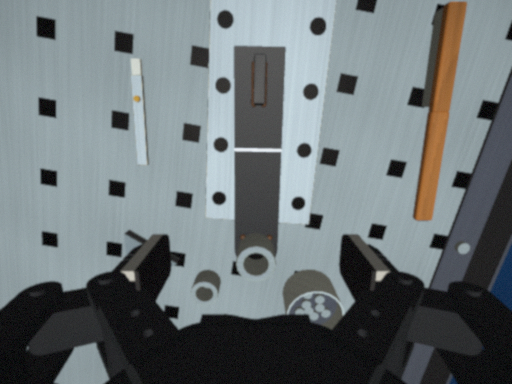

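```bash
python3 - <<'E'
from h import *
im,ci=shot('wrist','wrist7')
np.savez('ci7.npz',R=ci['R'],t=ci['t'],K=ci['camera_matrix'])
cv2.imwrite('pics/c7.png',cv2.resize(im[130:240,195:325],None,fx=6,fy=5.4,interpolation=cv2.INTER_CUBIC))
g=cv2.cvtColor(im,cv2.COLOR_BGR2GRAY).astype(float)
# white line: centroid per column
pts=[]
for u in range(237,279):
    c=g[142:158,u]; b=np.median(c); ww=np.clip(c-b-15,0,None); pts.append((u,(ww*np.arange(142,158)).sum()/ww.sum()))
pts=np.array(pts); k=np.polyfit(pts[:,0],pts[:,1],1); print('line',k,np.std(pts[:,1]-np.polyval(k,pts[:,0])))
L=[ray(ci,(u,np.polyval(k,u)),.106) for u in (234,281.5)]
# riser edge: bright to less bright
ep=[]
for u in list(range(210,232))+list(range(282,306)):
    c=cv2.GaussianBlur(g,(3,3),0)[208:232,u]; d=-np.diff(c); i=d.argmax(); 
    s=slice(max(i-2,0),i+3); ww=np.clip(d[s],0,None); ep.append((u,208.5+(ww*np.arange(24)[s]).sum()/ww.sum()))
ep=np.array(ep); k2=np.polyfit(ep[:,0],ep[:,1],1); r=ep[:,1]-np.polyval(k2,ep[:,0]); m=abs(r)<1.5; k2=np.polyfit(ep[m,0],ep[m,1],1); print('edge',k2,np.std((ep[:,1]-np.polyval(k2,ep[:,0]))[m]),m.sum(),len(m))
E=[ray(ci,(u,np.polyval(k2,u)),.100) for u in (206,312)]
L=np.array(L);E=np.array(E);print('L',L,'E',E)
# plate sides
def edge(rows,us,sg):
    p=[]
    for v in rows:
        c=cv2.GaussianBlur(g,(3,3),0)[v,us[0]:us[1]]; d=sg*np.diff(c); i=d.argmax(); s=slice(max(i-2,0),i+3); ww=np.clip(d[s],0,None)
        p.append((us[0]+.5+(ww*np.arange(len(d))[s]).sum()/ww.sum(),v))
    p=np.array(p);k=np.polyfit(p[:,1],p[:,0],1); r=p[:,0]-np.polyval(k,p[:,1]);m=abs(r)<1; return np.polyfit(p[m,1],p[m,0],1)
for us,sg in [((228,242),-1),((272,290),1)]:
    kk=edge(list(range(55,143))+list(range(155,208)),us,sg)
    P=np.array([ray(ci,(np.polyval(kk,v),v),.106) for v in (60,200)]); d=P[0]-P[1]; print('side',kk,P.round(4),'ang',np.degrees(np.arctan2(d[1],d[0])))
dl=L[1]-L[0];de=E[1]-E[0]
al=np.degrees(np.arctan2(dl[1],dl[0]));ae=np.degrees(np.arctan2(de[1],de[0]))
print('line ang',al,'len',np.linalg.norm(dl),'edge ang',ae,'len',np.linalg.norm(de))
n=np.array([np.sin(np.radians(ae)),-np.cos(np.radians(ae)),0])
print('out n',n,'dist',(E[0]-L[0])@n,(E[0]-L[1])@n,'emid',E.mean(0))
# lug
im2=cv2.imwrite('pics/c7b.png',cv2.resize(im[40:120,220:300],None,fx=7,fy=7,interpolation=cv2.INTER_CUBIC))
st()
E
```

```text
line [1.51401647e-02 1.45017931e+02] 0.03418861078478505
edge [6.18683539e-02 2.03943432e+02] 0.22198309919717663 46 46
L [[0.55036221 0.10012895 0.106     ]
 [0.60006553 0.10792077 0.106     ]] E [[0.53001891 0.01679041 0.1       ]
 [0.65209393 0.02965687 0.1       ]]
side [7.09603946e-03 2.32068853e+02] [[0.5359 0.1852 0.106 ]
 [0.5584 0.0438 0.106 ]] ang 99.0332382636352
side [-3.86462275e-02  2.85502828e+02] [[0.5848 0.1936 0.106 ]
 [0.6069 0.0522 0.106 ]] ang 98.85544312857762
line ang 8.909544120070757 len 0.05031035407926592 edge ang 6.016647651569662 len 0.1227511985235165
out n [ 0.10481742 -0.99449148  0.        ] dist 0.08074713953436627 0.08328625875361069 emid [0.59105642 0.02322364 0.1       ]
t 13.73 tcp [0.5775 0.0724 0.2646] q [ 0.6447  0.7644 -0.      0.    ] F [0.3 0.3 0.5] w 0.0854 j [ 0.052  0.294  1.44  -0.     1.408 -0.117]
```

View pics/c7.png

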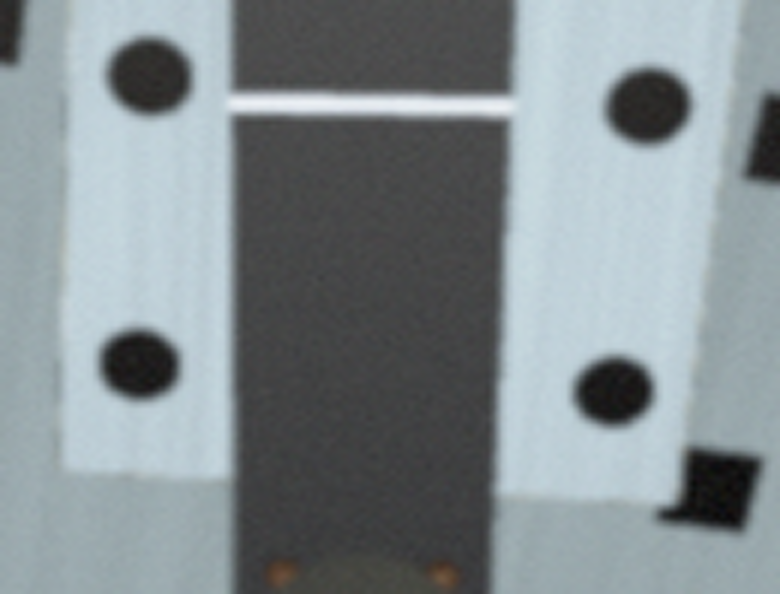

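View pics/c7b.png

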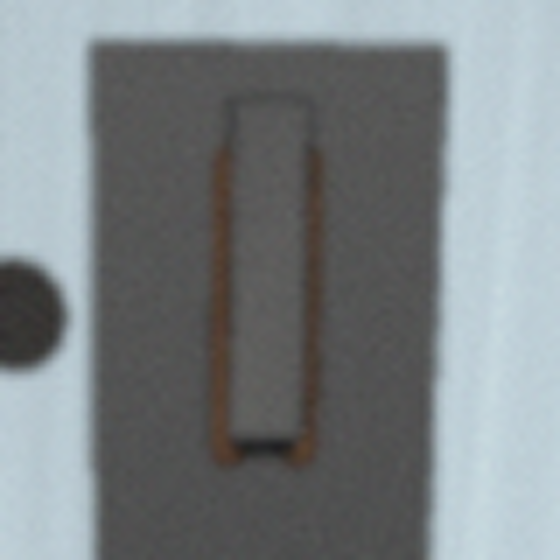

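Request:
apply_moves(series=[[[-0.002,0.012,0],[0,0,-0.8],-1],[[-0.0025,0.02,-0.005],[0,0,0],-1],[[-0.0025,0.022,-0.01],[0,0,0],-1],[[-0.0025,0.022,-0.01],[0,0,0],-1],[[-0.0025,0.0138,-0.012],[0,0,0],-1],[[0,0.006,-0.014],[0,0,0],-1],[[0,0,-0.014],[0,0,0],-1],[[0,0,-0.014],[0,0,0],-1],[[0,0,0],[0,0,0],-1],[[0,0,0],[0,0,0],-1],[[0,0,0],[0,0,0],-1]])

```text
time: 14.65
tcp_pos: [0.5661, 0.1689, 0.1864]
eef_rot: [0.65, 0.76, 0.0, 0.0]
contact_force: [0.8, 0.2, -0.3]
gripper_width: 0.0852
```

```bash
python3 - <<'E'
from h import *
s=st(); print(np.degrees(2*np.arctan2(s['eef_rot'][1],s['eef_rot'][0])))
im,ci=shot('wrist','w8'); print(proj(ci,[.5651,.1682,.148]),proj(ci,s['tcp_pos']))
E
```

```text
t 14.65 tcp [0.5661 0.1689 0.1864] q [6.497e-01 7.602e-01 4.000e-04 3.000e-04] F [ 0.8  0.2 -0.3] w 0.0852 j [ 0.219  0.364  1.538 -0.     1.239  0.062]
98.96880991364989
[252.93944904 216.71685804] [254.58124657 239.94596953]
```

View pics/w8.png

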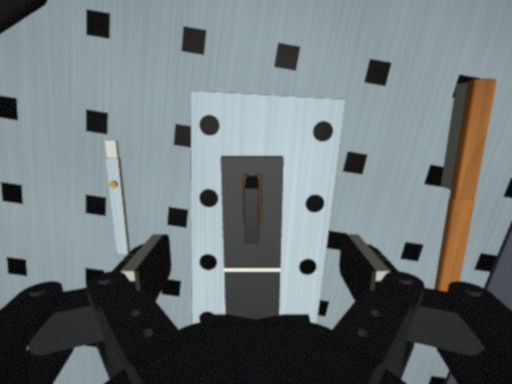

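Request:
apply_moves(series=[[[-0.001,0,-0.01],[0,0,0],-1],[[0,0,-0.015],[0,0,0],-1],[[0,0,-0.015],[0,0,0],-1],[[0,0,-0.013],[0,0,0],-1],[[0,0,-0.01],[0,0,0],-1],[[0,0,-0.007],[0,0,0],-1],[[0,0,-0.0045],[0,0,0],-1],[[0,0,0],[0,0,0],-1],[[0,0,0],[0,0,0],-1]])

```text
time: 15.45
tcp_pos: [0.5648, 0.1692, 0.1113]
eef_rot: [0.649, 0.76, 0.0, 0.0]
contact_force: [-0.3, 0.5, -1.2]
gripper_width: 0.0852
```

Request:
apply_moves(series=[[[0,0,0],[0,0,0],1],[[0,0,0],[0,0,0],1],[[0,0,0],[0,0,0],1],[[0,0,0],[0,0,0],1],[[0,0,0],[0,0,0],1],[[0,0,0],[0,0,0],1],[[0,0,0],[0,0,0],1],[[0,0,0],[0,0,0],1],[[0,0,0],[0,0,0],1],[[0,0,0],[0,0,0],1],[[0,0,0],[0,0,0],1],[[0,0,0],[0,0,0],1]], squeeze=90)

```text
time: 16.45
tcp_pos: [0.5643, 0.1692, 0.1114]
eef_rot: [0.65, 0.76, 0.0, -0.0]
contact_force: [-2.1, 0.1, 5.2]
gripper_width: 0.0091
```

```bash
python3 - <<'E'
from h import *
s=st(); print(np.degrees(2*np.arctan2(s['eef_rot'][1],s['eef_rot'][0])))
im,ci=shot('wrist','w9')
im,ci=shot('top','top9'); cv2.imwrite('pics/t9.png',cv2.resize(im[110:190,160:285],None,fx=6,fy=6,interpolation=cv2.INTER_CUBIC))
im,ci=shot('side','side9'); cv2.imwrite('pics/s9.png',cv2.resize(im[140:250,150:270],None,fx=5,fy=5,interpolation=cv2.INTER_CUBIC))
E
```

```text
t 16.45 tcp [0.5643 0.1692 0.1114] q [ 6.496e-01  7.603e-01  0.000e+00 -1.000e-04] F [-2.1  0.1  5.2] w 0.0091 j [0.219 0.438 1.632 0.    1.072 0.063]
98.9811832834894
```

View pics/w9.png

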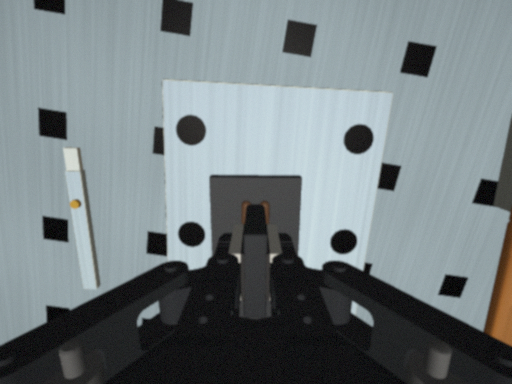

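View pics/t9.png

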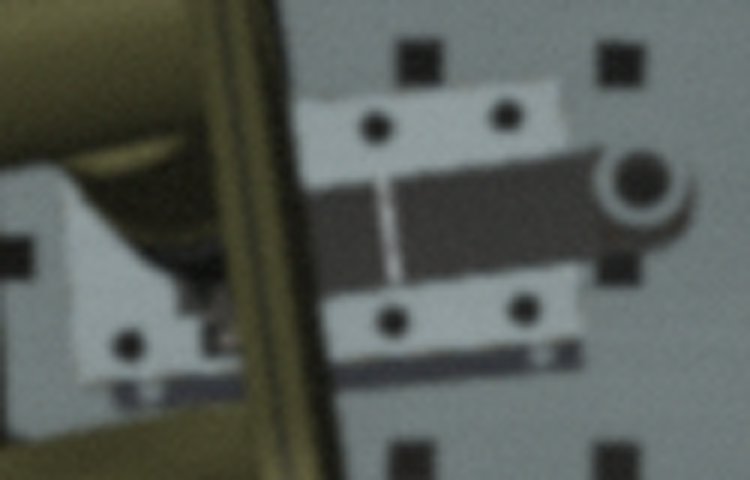

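View pics/s9.png

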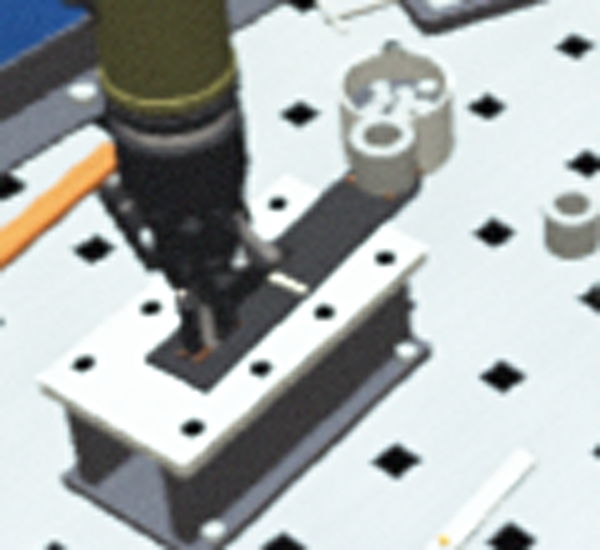

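Request:
apply_moves(series=[[[0,0,0],[0,0,-0.7],1],[[0,0,0],[0,0,-0.7],1],[[0,0,0],[0,0,-0.7],1],[[0,0,0],[0,0,-0.8],1],[[0,0,0],[0,0,0],1],[[0.0003,-0.003,0],[0,0,0],1],[[0.0005,-0.005,0],[0,0,0],1],[[0.0005,-0.005,0],[0,0,0],1],[[0.0005,-0.005,0],[0,0,0],1],[[0.0005,-0.005,0],[0,0,0],1],[[0.0003,-0.003,0],[0,0,0],1],[[0,0,0],[0,0,0],1],[[0,0,0],[0,0,0],1],[[0,0,0],[0,0,0],1]])

```text
time: 17.77
tcp_pos: [0.5667, 0.1445, 0.1114]
eef_rot: [0.669, 0.743, 0.001, -0.001]
contact_force: [-0.2, 4.2, 5.3]
gripper_width: 0.0092
```

```bash
python3 - <<'E'
from h import *
s=st(); print(np.degrees(2*np.arctan2(s['eef_rot'][1],s['eef_rot'][0])))
im,ci=shot('wrist','w10')
im,ci=shot('side','side10'); cv2.imwrite('pics/s10.png',cv2.resize(im[140:250,150:270],None,fx=5,fy=5,interpolation=cv2.INTER_CUBIC))
E
```

```text
t 17.77 tcp [0.5667 0.1445 0.1114] q [ 0.6688  0.7434  0.0008 -0.001 ] F [-0.2  4.2  5.3] w 0.0092 j [0.176 0.432 1.642 0.003 1.068 0.069]
96.0450839754984
```

View pics/w10.png

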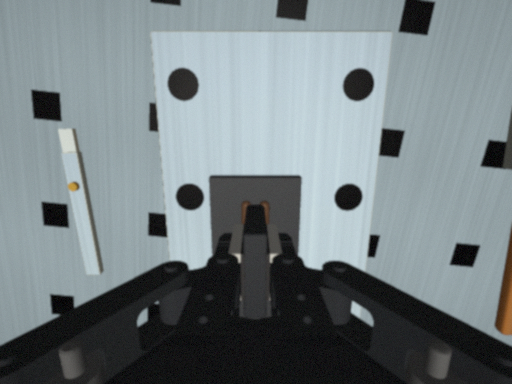

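View pics/s10.png

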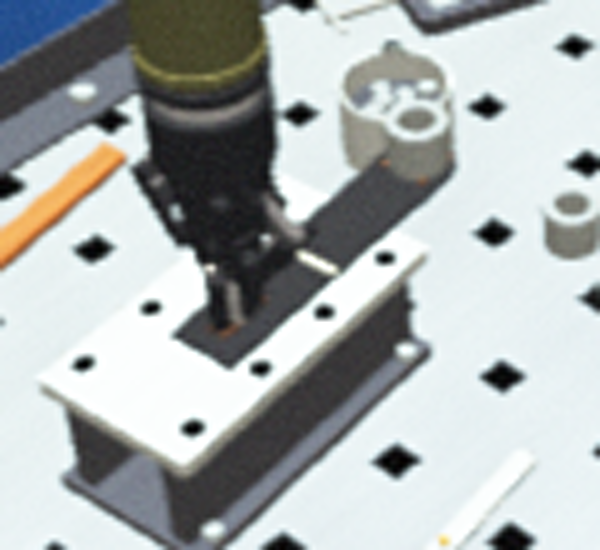

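Request:
apply_moves(series=[[[0.0003,-0.003,0],[0,0,0],1],[[0.0005,-0.005,0],[0,0,0],1],[[0.0005,-0.005,0],[0,0,0],1],[[0.0005,-0.005,0],[0,0,0],1],[[0.0005,-0.005,0],[0,0,0],1],[[0.0005,-0.005,0],[0,0,0],1],[[0.0005,-0.005,0],[0,0,0],1],[[0.0006,-0.005,0],[0,0,0],1],[[0.0006,-0.005,0],[0,0,0],1],[[0.0006,-0.005,0],[0,0,0],1],[[0.0004,-0.003,0],[0,0,0],1],[[0,0,0],[0,0,0],1],[[0,0,0],[0,0,0],1],[[0,0,0],[0,0,0],1],[[0,0,0],[0,0,0],1]])

```text
time: 19.12
tcp_pos: [0.5722, 0.094, 0.1117]
eef_rot: [0.669, 0.743, 0.001, -0.001]
contact_force: [-0.2, 5.8, 7.3]
gripper_width: 0.0086
```

```bash
cat > m.py <<'E'
from h import *
import sys
k=sys.argv[1]
s=st(); print('yaw',np.degrees(2*np.arctan2(s['eef_rot'][1],s['eef_rot'][0])),'slid',(np.array(s['tcp_pos'])[:2]-[.5643,.1692])@[.1048,-.9945],'tau',np.round(s['torque'],2))
im,ci=shot('wrist','w'+k); np.savez(f'ciw{k}.npz',**{a:ci[a] for a in('R','t','camera_matrix')})
g=cv2.GaussianBlur(cv2.cvtColor(im,cv2.COLOR_BGR2GRAY),(3,3),0).astype(float)
im,c2=shot('side','side'+k); cv2.imwrite('pics/s'+k+'.png',cv2.resize(im[140:250,150:270],None,fx=5,fy=5,interpolation=cv2.INTER_CUBIC))
im,c2=shot('top','top'+k); cv2.imwrite('pics/t'+k+'.png',cv2.resize(im[100:200,170:310],None,fx=5,fy=5,interpolation=cv2.INTER_CUBIC))
st()
E
python3 m.py 11
```

```text
t 19.12 tcp [0.5722 0.094  0.1117] q [ 0.669   0.7433  0.0012 -0.0013] F [-0.2  5.8  7.3] w 0.0086 j [ 0.088  0.426  1.652  0.004  1.063 -0.019]
yaw 96.02670522176793 slid 0.07558922936442262 tau [ 0.89  0.07 -0.03]
t 19.27 tcp [0.5722 0.094  0.1117] q [ 0.669   0.7433  0.0012 -0.0012] F [-0.9  5.3  8.1] w 0.0093 j [ 0.088  0.426  1.652  0.004  1.063 -0.019]
```

View pics/w11.png

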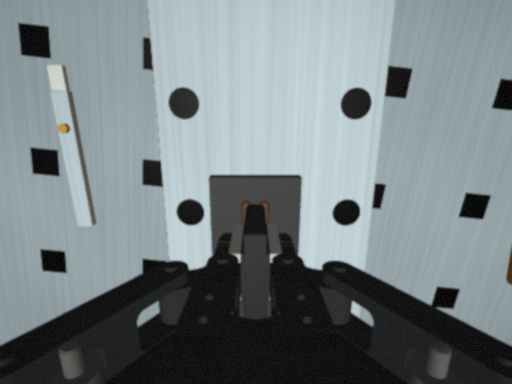

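View pics/s11.png

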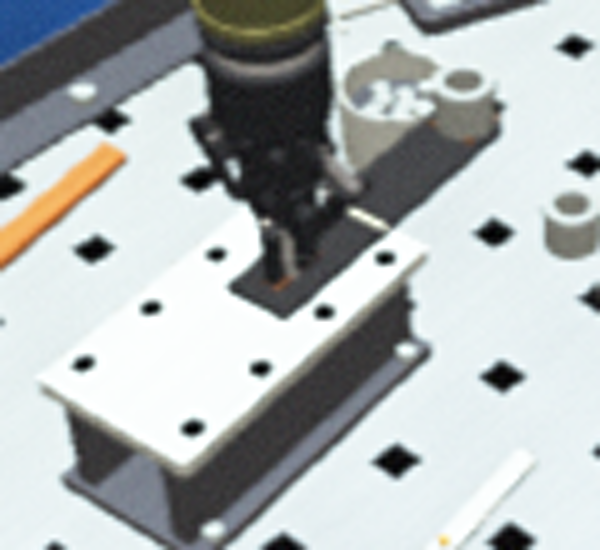

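View pics/t11.png

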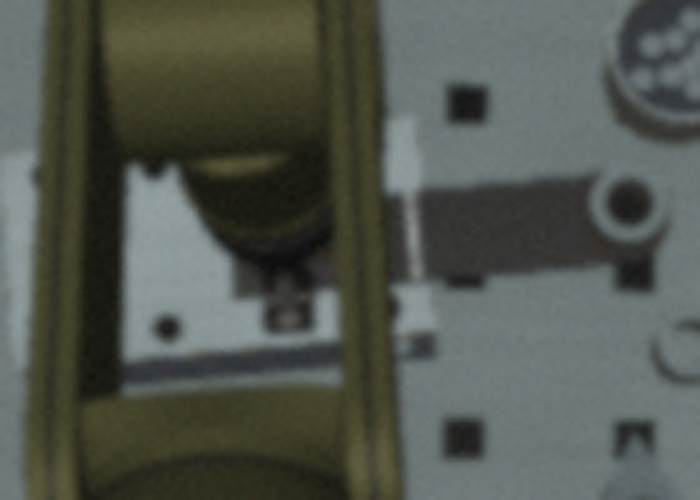

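Request:
apply_moves(series=[[[0.0003,-0.003,0],[0,0,0],1],[[0.0003,-0.003,0],[0,0,0],1],[[0,0,0],[0,0,0],1],[[0,0,0],[0,0,0],1],[[0,0,0],[0,0,0],1],[[0,0,0],[0,0,0],1]])

```text
time: 19.77
tcp_pos: [0.5729, 0.0884, 0.1117]
eef_rot: [0.669, 0.743, 0.001, -0.001]
contact_force: [-1.0, 7.3, 7.1]
gripper_width: 0.0091
```

```bash
python3 m.py 12; python3 - <<'E'
from h import *
im=cv2.imread('pics/top12.png'); cv2.imwrite('pics/t12b.png',cv2.resize(im[115:175,235:275],None,fx=12,fy=10,interpolation=cv2.INTER_CUBIC))
im=cv2.imread('pics/side12.png'); cv2.imwrite('pics/s12b.png',cv2.resize(im[170:205,210:245],None,fx=16,fy=16,interpolation=cv2.INTER_CUBIC))
E
```

```text
t 19.77 tcp [0.5729 0.0884 0.1117] q [ 0.669   0.7433  0.0015 -0.0014] F [-1.   7.3  7.1] w 0.0091 j [ 0.078  0.426  1.653  0.005  1.063 -0.03 ]
yaw 96.02383054473792 slid 0.08126147635616043 tau [1.17 0.16 0.03]
t 19.92 tcp [0.5729 0.0884 0.1117] q [ 0.669   0.7433  0.0015 -0.0014] F [-0.1  6.7  6.9] w 0.0093 j [ 0.078  0.426  1.653  0.005  1.063 -0.03 ]
```

View pics/t12b.png

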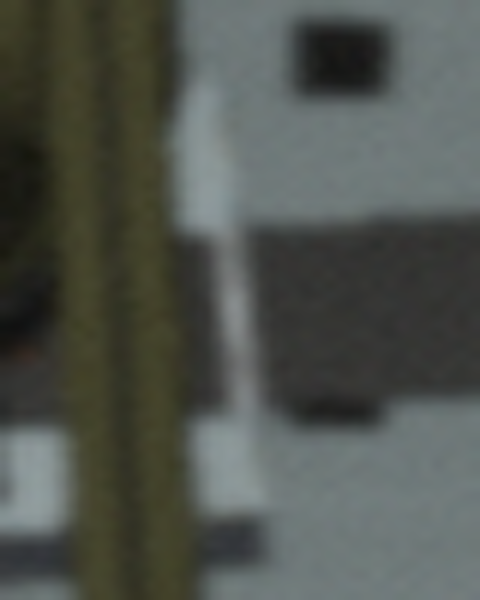

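View pics/s12b.png

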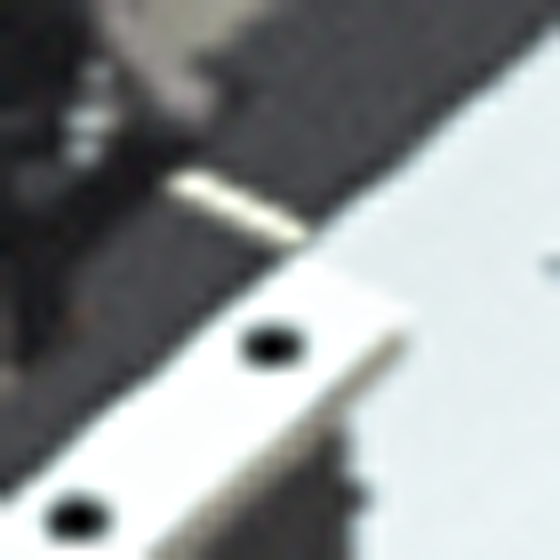

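View pics/w12.png

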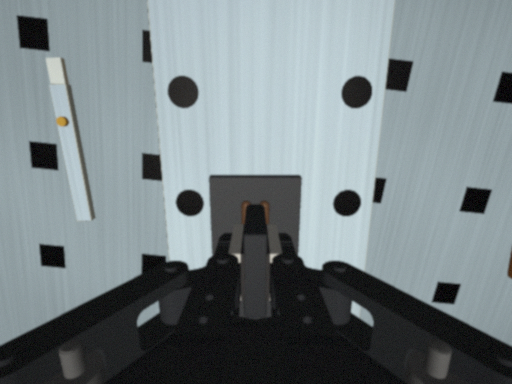

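```bash
cat > chk.py <<'E'
from h import *
import sys
k=sys.argv[1]
def ldci(f):
    d=np.load(f); return {'R':d['R'],'t':d['t'],'camera_matrix':d['K'] if 'K' in d else d['camera_matrix']}
def hole(g,u,v,r=16):
    p=g[v-r:v+r+1,u-r:u+r+1]; p=cv2.GaussianBlur(p,(3,3),0).astype(float); thr=(p.max()+p.min())/2
    n,lab,stt,cen=cv2.connectedComponentsWithStats((p<thr).astype(np.uint8)); l=lab[r,r]; assert l>0
    return cen[l]+[u-r,v-r]
def sub(d,o):
    i=d.argmax(); s=slice(max(i-2,0),i+3); ww=np.clip(d[s],0,None); return o+.5+(ww*np.arange(len(d))[s]).sum()/ww.sum()
g7=cv2.imread('pics/wrist7.png',0); c7=ldci('ci7.npz')
gk=cv2.imread(f'pics/w{k}.png',0); ck=ldci(f'ciw{k}.npz')
n=np.array([.10482,-.99449]); e=np.array([.99449,.10482])
E0=np.array([.59106,.02322])
H7={}
for nm,(u,v) in {'aL':(219,198),'aR':(298,203),'bL':(221,145),'bR':(304,150),'cL':(223,85),'cR':(311,92)}.items():
    P=ray(c7,hole(g7,u,v,8),.1)[:2]; H7[nm]=((E0-P)@n,(P-E0)@e)
print({a:np.round(np.array(b)*1e3,1) for a,b in H7.items()})
for nm,(u,v) in {'bL':(190,203),'bR':(347,203),'cL':(183,92),'cR':(357,92)}.items():
    P=ray(ck,hole(gk,u,v),.1)[:2]; print('w',k,nm,np.round(P,4))
    H7[nm+'k']=P
G=cv2.GaussianBlur(gk,(3,3),0).astype(float)
pts=np.array([(u,sub(-np.diff(G[168:184,u]),168)) for u in range(214,297)]); kk=np.polyfit(pts[:,0],pts[:,1],1)
T=np.array([ray(ck,(u,np.polyval(kk,u)),.106)[:2] for u in (214,297)]); d=T[1]-T[0]; 
print('tail ang',np.degrees(np.arctan2(d[1],d[0])))
b=H7['bRk']-H7['bLk'];c=H7['cRk']-H7['cLk'];print('row ang',np.degrees(np.arctan2(b[1],b[0])),np.degrees(np.arctan2(c[1],c[0])), 'spacing',np.linalg.norm((H7['bRk']+H7['bLk']-H7['cRk']-H7['cLk'])/2))
Tm=T.mean(0)
for r in 'bc':
    hm=(H7[r+'Lk']+H7[r+'Rk'])/2; dep=(H7[r+'L'][0]+H7[r+'R'][0])/2
    taild=dep+(hm-Tm)@n; print(r,'hole depth',dep,'tail depth',taild,'remaining',taild-.100)
# top
g=cv2.imread(f'pics/top{k}.png',0).astype(float); ct=arm.camera_info('top')
Lp=[]
for v in range(141,155):
    c=g[v,250:262]; ww=np.clip(c-c.min()-25,0,None); Lp.append(((ww*np.arange(250,262)).sum()/ww.sum(),v))
Lp=np.array(Lp); kl=np.polyfit(Lp[:,1],Lp[:,0],1)
print('top line',kl,np.std(Lp[:,0]-np.polyval(kl,Lp[:,1])))
for v in (141,154):
    P=ray(ct,(np.polyval(kl,v),v),.106)[:2]; print('top remaining vs wrist-edge',(E0-P)@n, P)
g0=cv2.imread('pics/top0.png',0).astype(float)
ep=np.array([(sub(-np.diff(cv2.GaussianBlur(g0,(3,3),0)[v,245:262]),245),v) for v in list(range(127,135))+list(range(156,166))])
k0=np.polyfit(ep[:,1],ep[:,0],1); r=ep[:,0]-np.polyval(k0,ep[:,1]);m=abs(r)<.7;k0=np.polyfit(ep[m,1],ep[m,0],1);print('top edge',k0,m.sum(),np.round(r,1))
for v in (141,154):
    P=ray(ct,(np.polyval(kl,v),v),.106)[:2];Q=ray(ct,(np.polyval(k0,v),v),.1)[:2]; print('top remaining',(Q-P)@n, Q)
E
python3 chk.py 12
```

```text
{'aL': array([ 24.4, -48.7]), 'aR': array([24.3, 41.1]), 'bL': array([ 84.3, -48.6]), 'bR': array([84.3, 41.1]), 'cL': array([144.1, -48.6]), 'cR': array([144. ,  41.4])}
w 12 bL [0.5341 0.1021]
w 12 bR [0.6232 0.1116]
w 12 cL [0.5278 0.1616]
w 12 cR [0.6169 0.1709]
tail ang 6.06713557796427
row ang 6.03607428474584 5.965700486437562 spacing 0.059738201415182386
b hole depth 0.08430832839170953 tail depth 0.10173229419195876 remaining 0.0017322941919587498
c hole depth 0.14405707891296832 tail depth 0.10174291811686831 remaining 0.0017429181168683028
top line [9.09183732e-02 2.40910713e+02] 0.06395324623617814
top remaining vs wrist-edge 0.0007020475807372043 [0.59510162 0.02435193]
top remaining vs wrist-edge 0.0007853424476021969 [0.55931785 0.02066405]
top edge [9.22214736e-02 2.41494881e+02] 4 [-1.9 -1.7 -1.2 -0.3  0.   0.3  0.4  1.2  8.7  8.7  6.4 -3.4 -3.3 -3.1
 -3.  -2.8 -2.6 -2.5]
top remaining 0.00211265812384254 [0.59641625 0.02236613]
top remaining 0.0021518412845418365 [0.56045194 0.01861982]
```

```bash
python3 - <<'E'
from h import *
ct=arm.camera_info('top')
n=np.array([.10482,-.99449]); e=np.array([.99449,.10482])
g=np.mean([cv2.imread(f'pics/{f}.png',0).astype(float) for f in ('top0','top1','top9')],0)
def hole(u,v,r=5):
    p=g[v-r:v+r+1,u-r:u+r+1]; b=np.median(p); ww=np.clip(b-15-p,0,None); y,x=np.mgrid[-r:r+1,-r:r+1]; return u+(ww*x).sum()/ww.sum(),v+(ww*y).sum()/ww.sum()
H={}
for nm,uv in {'aL':(247,161),'aR':(244,129),'bL':(225,163),'bR':(223,131)}.items():
    H[nm]=ray(ct,hole(*uv),.1)[:2]; print(nm,hole(*uv),H[nm].round(4))
print('spacing',(H['aL']+H['aR']-H['bL']-H['bR'])/2@n, 'row ang',np.degrees(np.arctan2(*(H['aR']-H['aL'])[::-1])))
a=(H['aL']+H['aR'])/2
Lp=[]
g12=cv2.imread('pics/top12.png',0).astype(float)
for v in range(141,155):
    c=g12[v,250:262]; ww=np.clip(c-c.min()-25,0,None); Lp.append(((ww*np.arange(250,262)).sum()/ww.sum(),v))
Lp=np.array(Lp); kl=np.polyfit(Lp[:,1],Lp[:,0],1)
for v in (141,154):
    P=ray(ct,(np.polyval(kl,v),v),.106)[:2]; print('line beyond hole a',(P-a)@n)
for v in (126,128,130,132,156,158,160,162,164): print(v,g[v,246:264].round().astype(int))
# side: line and edge rays
cs=arm.camera_info('side'); gs=cv2.imread('pics/side12.png',0).astype(float)
for uv in [(221.2,181.2),(229,185.3)]: P=ray(cs,uv,.106); print('side line end',P.round(4))
c=(235.3,189.5); print('corner',ray(cs,c,.1).round(4))
E
```

```text
aL (np.float64(246.9976893453145), np.float64(161.18870346598203)) [0.5404 0.042 ]
aR (np.float64(244.01351013259944), np.float64(128.85814360770578)) [0.6299 0.0516]
bL (np.float64(224.73887156223418), np.float64(162.80266515452226)) [0.5353 0.1025]
bR (np.float64(222.2858495030762), np.float64(130.8731661145291)) [0.6237 0.1111]
spacing 0.060275340109627734 row ang 6.073967441933883
line beyond hole a 0.02335755055060717
line beyond hole a 0.023274255683742178
126 [123 135 138 140 139 139 130 117 110 109 110 110 110 109 109 108 109 108]
128 [ 72 109 131 138 141 139 133 120 111 111 110 110 110 112 111 112 112 112]
130 [ 78 114 133 140 141 141 136 132 119 114 111 110 111 112 112 111 112 111]
132 [128 136 141 141 143 142 140 135 125 115 113 112 112 111 112 112 112 110]
156 [135 137 137 137 138 138 140 139 141 136 120 108  92  63  41  36  34  33]
158 [115 113 118 127 135 139 139 139 137 131 113 106 103  98  94  92  92  92]
160 [ 52  42  49  78 115 134 138 140 138 131 118 112 113 111 112 111 110 111]
162 [ 46  36  45  75 112 133 139 139 139 136 127 118 112 111 112 111 112 111]
164 [109 100 107 122 134 139 140 139 139 137 131 123 115 113 113 113 115 113]
side line end [0.5826 0.0246 0.106 ]
side line end [0.5497 0.0219 0.106 ]
corner [0.5254 0.0182 0.1   ]
```

Request:
apply_moves(series=[[[0.0001,-0.001,0],[0,0,0],1],[[0,0,0],[0,0,0],1],[[0,0,0],[0,0,0],1],[[0,0,0],[0,0,0],1],[[0,0,0],[0,0,0],1],[[0,0,0],[0,0,0],1]])

```text
time: 20.42
tcp_pos: [0.5729, 0.0879, 0.1118]
eef_rot: [0.669, 0.743, 0.002, -0.002]
contact_force: [-1.0, 7.6, 8.1]
gripper_width: 0.0091
```

```bash
python3 m.py 13; python3 chk.py 13 | grep -v 'top edge'
python3 - <<'E'
from h import *
d=np.load('ciw11.npz')
# rear edge check in w10 (pose from state at t 17.77)
g=cv2.imread('pics/w10.png',0); 
im=cv2.imread('pics/side13.png'); cv2.imwrite('pics/s13b.png',cv2.resize(im[165:210,200:245],None,fx=12,fy=12,interpolation=cv2.INTER_CUBIC))
im=cv2.imread('pics/top13.png'); cv2.imwrite('pics/t13b.png',cv2.resize(im[115:175,235:275],None,fx=12,fy=10,interpolation=cv2.INTER_CUBIC))
G=cv2.GaussianBlur(g,(3,3),0).astype(float)
print([ [int(x) for x in G[24:42,u]] for u in (200,255,350)])
E
```

```text
t 20.42 tcp [0.5729 0.0879 0.1118] q [ 0.669   0.7433  0.0018 -0.0017] F [-1.   7.6  8.1] w 0.0091 j [ 0.076  0.426  1.653  0.006  1.063 -0.032]
yaw 96.01880585116578 slid 0.08176484850619087 tau [1.42 0.12 0.06]
t 20.57 tcp [0.5729 0.0879 0.1118] q [ 0.669   0.7432  0.0018 -0.0017] F [-1.   7.7  7.9] w 0.0089 j [ 0.076  0.426  1.653  0.006  1.063 -0.032]
{'aL': array([ 24.4, -48.7]), 'aR': array([24.3, 41.1]), 'bL': array([ 84.3, -48.6]), 'bR': array([84.3, 41.1]), 'cL': array([144.1, -48.6]), 'cR': array([144. ,  41.4])}
w 13 bL [0.5341 0.1021]
w 13 bR [0.6232 0.1116]
w 13 cL [0.5278 0.1615]
w 13 cR [0.6169 0.1709]
tail ang 5.968445393114286
row ang 6.041790845571569 6.003296857988216 spacing 0.059653641661269616
b hole depth 0.08430832839170953 tail depth 0.10120781221916281 remaining 0.0012078122191628016
c hole depth 0.14405707891296832 tail depth 0.1013030024825754 remaining 0.0013030024825753939
top line [9.49711105e-02 2.40495156e+02] 0.053211906469743414
top remaining vs wrist-edge 0.0002801161164693548 [0.595106   0.02392812]
top remaining vs wrist-edge 0.00022251636410306112 [0.55932393 0.02009874]
 -3.  -2.8 -2.6 -2.5]
top remaining 0.00169072665957469 [0.59641625 0.02236613]
top remaining 0.0015890152010427008 [0.56045194 0.01861982]
[[156, 156, 156, 157, 157, 156, 158, 169, 182, 189, 191, 191, 191, 191, 191, 192, 192, 192], [159, 160, 161, 161, 160, 158, 160, 171, 186, 194, 196, 196, 197, 197, 197, 197, 197, 198], [157, 157, 157, 158, 157, 154, 153, 163, 178, 188, 191, 191, 191, 190, 190, 191, 192, 192]]
```

View pics/s13b.png

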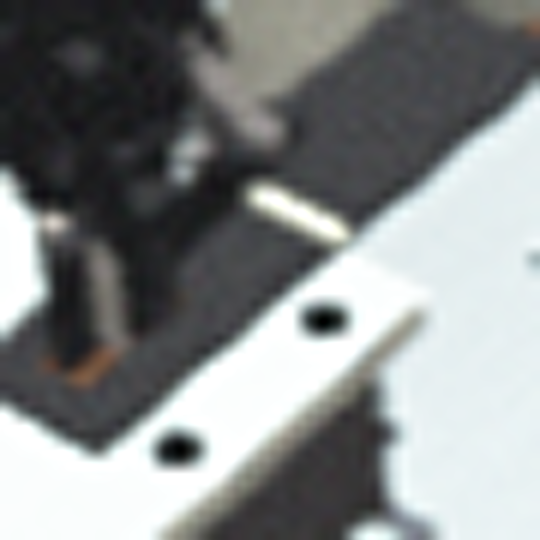

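View pics/t13b.png

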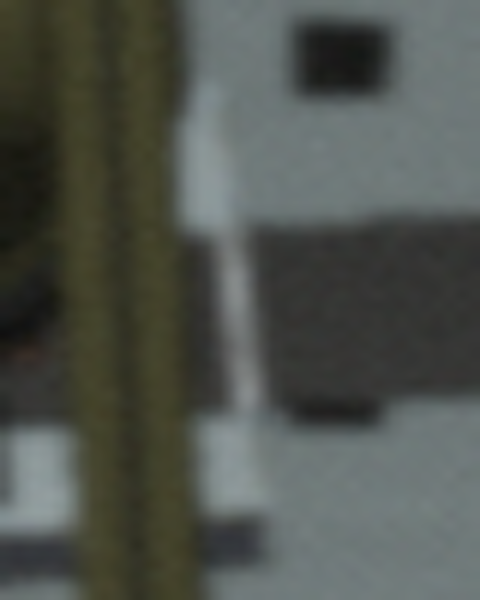

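```bash
python3 -c "
from h import *
s=arm.read_state()
for q in (s['eef_rot'],[.6496,.7603,0,-.0001]): print(R.from_quat(q).as_matrix().round(4))"
```

```text
[[-1.048e-01  9.945e-01 -1.000e-04]
 [ 9.945e-01  1.048e-01  4.900e-03]
 [ 4.900e-03  4.000e-04 -1.000e+00]]
[[-1.561e-01  9.877e-01 -2.000e-04]
 [ 9.877e-01  1.561e-01  1.000e-04]
 [ 2.000e-04 -1.000e-04 -1.000e+00]]
```

Request:
apply_moves(series=[[[0,0,-0.0005],[-0.4,0,0],1],[[0.0001,-0.0008,0],[0,0,0],1],[[0,0,0],[0,0,0],1],[[0,0,0],[0,0,0],1],[[0,0,0],[0,0,0],1],[[0,0,0],[0,0,0],1],[[0,0,0],[0,0,0],1]])

```text
time: 21.15
tcp_pos: [0.573, 0.0874, 0.1114]
eef_rot: [0.669, 0.743, -0.001, 0.0]
contact_force: [-1.1, 8.5, 9.1]
gripper_width: 0.0091
```

```bash
python3 m.py 14; python3 chk.py 14 | egrep 'tail|top rem|ang'
python3 -c "
from h import *
s=arm.read_state()
print(R.from_quat(s['eef_rot']).as_matrix().round(4)[2])"
```

```text
t 21.15 tcp [0.573  0.0874 0.1114] q [ 6.690e-01  7.432e-01 -6.000e-04  5.000e-04] F [-1.1  8.5  9.1] w 0.0091 j [ 0.08   0.426  1.653 -0.002  1.063 -0.025]
yaw 96.01288848001552 slid 0.08222347539867361 tau [ 1.55  0.19 -0.03]
t 21.3 tcp [0.573  0.0874 0.1115] q [ 6.691e-01  7.432e-01 -6.000e-04  5.000e-04] F [-0.7  9.4  8.3] w 0.0091 j [ 0.079  0.426  1.653 -0.002  1.063 -0.025]
tail ang 5.862458450802626
row ang 5.9712049422726015 6.031974992091774 spacing 0.05946191372736802
b hole depth 0.08430832839170953 tail depth 0.10084829000357698 remaining 0.0008482900035769736
c hole depth 0.14405707891296832 tail depth 0.10113519950176691 remaining 0.0011351995017669092
top remaining vs wrist-edge -0.00018371784642542082 [0.59511082 0.02346222]
top remaining vs wrist-edge -0.0002759420322123853 [0.55932931 0.01959809]
top remaining 0.0012268926966799145 [0.59641625 0.02236613]
top remaining 0.0010905568047272544 [0.56045194 0.01861982]
[-1.4e-03 -2.0e-04 -1.0e+00]
```

```bash
python3 - <<'E'
from h import *
d=np.load('ciw11.npz'); ci={a:d[a] for a in d}
g=cv2.imread('pics/w10.png',0)
def hole(u,v,r=20):
    p=cv2.GaussianBlur(g[v-r:v+r+1,u-r:u+r+1],(3,3),0).astype(float); n,lab,s,c=cv2.connectedComponentsWithStats((p<(p.max()+p.min())/2).astype(np.uint8)); return c[lab[r,r]]+[u-r,v-r]
P={k:ray(ci,hole(*uv),.1)[:2] for k,uv in dict(dL=(183,84),dR=(358,84),cL=(190,197),cR=(347,197)).items()}
dm=(P['dL']+P['dR'])/2; cm=(P['cL']+P['cR'])/2; print('spacing',np.linalg.norm(dm-cm))
e=(P['dR']-P['dL']);e/=np.linalg.norm(e);nn=np.array([-e[1],e[0]])
G=cv2.GaussianBlur(g,(3,3),0).astype(float)
for u in (170,200,255,300,350):
    c=np.diff(G[24:42,u]);c=np.clip(c,0,None);v=24.5+(c*np.arange(17)).sum()/c.sum()
    print(u,v,(ray(ci,(u,v),.1)[:2]-dm)@nn)
for k in ('10','11','12','13','14'):
    G=cv2.GaussianBlur(cv2.imread(f'pics/w{k}.png',0),(3,3),0).astype(float); print(k,np.mean([168.5+(lambda c:(c*np.arange(15)).sum()/c.sum())(np.clip(-np.diff(G[168:184,u]),3,None)-3) for u in range(214,297)]).round(2))
E
```

```text
spacing 0.05981223890220404
170 31.055555555555557 0.024238193487651914
200 31.445945945945944 0.024098306191436537
255 31.42857142857143 0.02416441929991763
300 31.934782608695652 0.023989439663084856
350 31.890243902439025 0.024062221763049587
10 174.82
11 174.5
12 174.49
13 174.46
14 174.39
```

Request:
apply_moves(series=[[[0.0001,-0.0006,0],[0,0,0],1],[[0,0,0],[0,0,0],1],[[0,0,0],[0,0,0],1],[[0,0,0],[0,0,0],1],[[0,0,0],[0,0,0],1],[[0,0,0],[0,0,0],1],[[0,0,0],[0,0,0],1],[[0,0,0],[0,0,0],1]])

```text
time: 21.97
tcp_pos: [0.5731, 0.0869, 0.1115]
eef_rot: [0.669, 0.743, -0.001, 0.0]
contact_force: [-1.2, 9.3, 9.2]
gripper_width: 0.0088
```

```bash
python3 m.py 15; python3 chk.py 15 | egrep 'tail|top rem|ang'
python3 -c "
from h import *
s=arm.read_state()
print(R.from_quat(s['eef_rot']).as_matrix().round(4)[2])
im=cv2.imread('pics/side15.png');cv2.imwrite('pics/s15b.png',cv2.resize(im[140:215,180:290],None,fx=7,fy=7,interpolation=cv2.INTER_CUBIC))
ci=arm.camera_info('side')
for r in arm.landmark_of('side','hub')[:1]: print(w(ci,r['at']))
for nm in ('line_left','line_right','riser_edge'):
  for c in('side','top'):
    for r in arm.landmark_of(c,nm)[:1]: print(nm,c,r['p'],w(arm.camera_info(c),r['at']).round(4))
"
```

```text
t 21.97 tcp [0.5731 0.0869 0.1115] q [ 6.690e-01  7.432e-01 -5.000e-04  5.000e-04] F [-1.2  9.3  9.2] w 0.0088 j [ 0.078  0.426  1.653 -0.002  1.063 -0.026]
yaw 96.01291728592234 slid 0.08277742284143631 tau [ 1.56  0.25 -0.  ]
t 22.12 tcp [0.5731 0.0869 0.1115] q [ 6.691e-01  7.432e-01 -6.000e-04  4.000e-04] F [-1.  10.   8.6] w 0.0092 j [ 0.078  0.426  1.653 -0.002  1.063 -0.026]
tail ang 5.859458731788123
row ang 5.980359625061097 6.020046853389079 spacing 0.059222433691671905
b hole depth 0.08430832839170953 tail depth 0.10023371367629189 remaining 0.0002337136762918801
c hole depth 0.14405707891296832 tail depth 0.1007601040889895 remaining 0.0007601040889894939
top remaining vs wrist-edge -0.0007562487209964279 [0.59511676 0.02288715]
top remaining vs wrist-edge -0.0006836396567570705 [0.55933372 0.0191886 ]
top remaining 0.0006543618221089074 [0.59641625 0.02236613]
top remaining 0.0006828591801825691 [0.56045194 0.01861982]
[-1.4e-03 -2.0e-04 -1.0e+00]
[ 0.59433041 -0.08961863  0.12767743]
line_left side 0.66 [0.603  0.0279 0.1087]
line_right side 0.74 [0.5562 0.017  0.1048]
line_right top 0.91 [0.5567 0.0199 0.1048]
riser_edge side 0.67 [0.5884 0.0249 0.1001]
riser_edge top 0.68 [0.5876 0.0206 0.1012]
```

View pics/s15b.png

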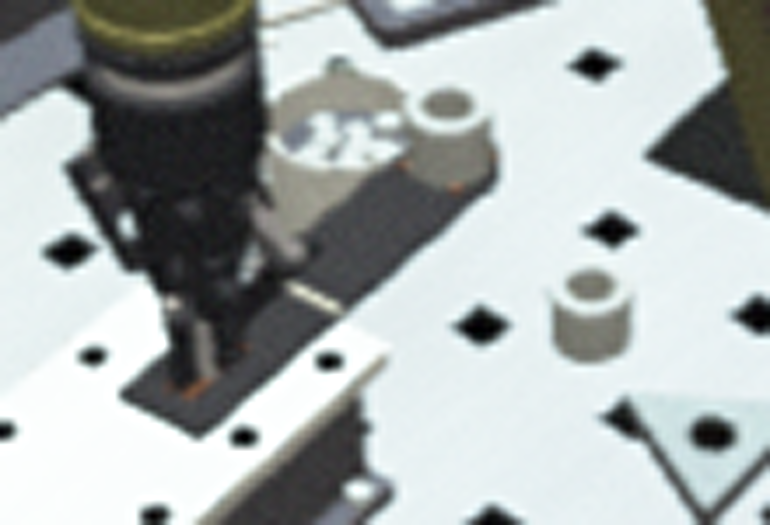

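View pics/side15.png

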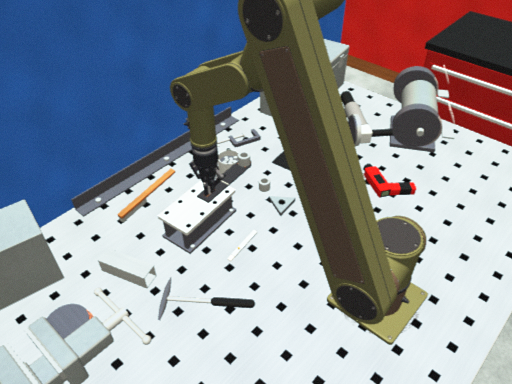

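```bash
python3 -c "
from cell import arm
print(arm.sign_off())"
```

```text
the job is handed in; nothing more can be done
None
```

The hub was checked with the thermometer, and the plate now sits with its soapstone line at the riser's outer edge. The arm still holds it by the lug. I handed the job in at about 22 s of the 56 s allowed.

- **Thermometer:** I took the light grey one from the mat and held the lens about 16 cm from the hub's axis (about 14 cm from its surface), aimed at the hub. It stayed steady for just over 3 s. I then laid it back in its old place on the mat, and a wrist picture showed it lying there as before.
- **Plate:** I gripped the lug from above and turned the plate about 2.9° to bring it square with the riser. I then slid it about 83 mm outward without lifting it, correcting the last few millimetres in small steps.
- **Flushness:** The line is within about 0.7 mm of the edge across its width and square to it within about 0.2°. The checks disagreed on the sign: they ran from about 0.75 mm past the edge to 0.7 mm short of it. The measured edge came out about 0.7 mm short of where the riser's stated 230 mm length would put it, so I aimed between the two.
- **Level:** The hub end drooped by about 0.3° near the end of the slide, and I corrected it. The tool then read 0.1° off level. I did not measure the plate's own tilt more finely than that.
- **At hand-in:** The grip was set to 90 N, and the force on the tool read about 9 N sideways and 9 N upward. The last side picture showed nothing else moved; I did not measure the other tools and parts one by one.

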